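# Open the dial padlock of the reagent box and hold it up

## Task

The padlock on the small grey reagent box has lost its combination: turn its dial clockwise, feeling for the one notch, until the shackle springs out a little. Then, with the lock still in its cradle, pull the shackle out to its stop so that it is clear of the hasp eye, take hold of the lock and lift it off. Finish while still holding the open lock level, dial up, at least 15 cm above the box lid, and disturb nothing else on the bench.

Things in the scene. Friction and masses are not known exactly. Their poses are not given: they have to be found in the camera images.
- lockbox: fixed grey steel box 142x222x60 mm (x,y,z); origin at the centre of its underside. The lock lies on the flat lid (z=0.060), centred at x=0, y=-0.045, in a cradle of rails 8 mm high (1 mm play). The hasp is a fixed steel eye at x=-0.020, y=-0.015, 24x4 mm seen from above, 29 mm high over the lid; the shackle's free leg passes through it along y, so the closed lock cannot be lifted.
- padlock: loose padlock on its back, 0.3 kg in all: aluminium body 60x50x28 mm (x,y,z), origin at the centre of its underside, on the box lid with the box's yaw; z points up out of the dial face, +y is the way the shackle opens. Its side faces at x=+-0.030, 60 mm apart, are free above the 8 mm rails.
- dial_top (a point): centre of the top of the black round dial knob, on its axis, 45.5 mm above the lock's underside. The knob is 34 mm in diameter and 16 mm high, with a flange 39 mm in diameter and 3.5 mm high at its foot.
- dial (a joint): dial angle, rad; grows clockwise seen from above; stops at 0 and 6.28; friction 0.05 N m. Starts at 0 to 0.5; the hidden notch lies anywhere from 1.2 to 2.6. There the spring shoots the shackle out about 10 mm with a click and the dial is then blocked, with about 0.15 rad play: do not force it.
- shackle (a joint): how far the shackle is out of the body, m: 0 closed, about 0.010 after it has sprung, 0.026 at its stop (its long leg stays captive). Once sprung it slides along the lock's +y with 1 to 4 N and stays where it is left; locked, it does not move. It clears the hasp eye above 0.021.
- shackle_bar (a point): middle of the shackle's crossbar, on the axis of the 8 mm round steel bar along the lock's x, 14 mm above the lid; at lock y=0.073 when closed, moving out with the shackle. Two legs along y at x=+-0.020 (32 mm clear between) leave the body at y=0.025; the hasp eye stands round the leg at x=-0.020, at lock y 0.028 to 0.032.
- petri: bystander: loose closed round petri dish 70 mm across, 15 mm high, origin at the centre of its underside, beside the box on the bench
- oil_bottle: bystander: loose small brown bottle with black cap, 32 mm across, 73 mm high, origin at the centre of its underside, beside the box on the bench
- objective_can: bystander: loose black cylindrical can, 36 mm across, 60 mm high, origin at the centre of its underside, behind the box on the bench
Mind the look-alikes: they are no part of the job. Of the things that look like the padlock, the middle-sized one is meant.

How it is judged:
By the outcome, as a careful person would: the job done as asked, in the order asked, and still so for the second after the job is handed in, while the arm keeps its last pose, push and grip.
It also fails if it takes over 67 s, if anything falls off the work surface, if the arm or the gripper's body presses on something with over 40 N, if the wrist force passes 120 N, or if a joint passes its speed limit or range.

## Robot

A 6-joint arm with a two-finger parallel gripper is mounted at the origin on a cart in front of the work surface, level with it; the furniture and walls round the work are solid. World frame = base frame: x ahead of the robot, y to its left, z up, the work surface at z = 0. Lengths are in m, angles in degrees, forces in N, time in s.
With the tool pointing down it reaches from about 0.4 to 0.825 m from the base axis. Payload 7 kg.
Tool frame: the origin (TCP) lies on the centre line of the jaws, within the pads' length; the fingertips stand 8 mm ahead of it and the grasp point (between the pads) lies 11 mm behind it; z points along the fingers, y is the line along which they close (so a half turn about z gives the same grasp; the last joint's range is limited). The gripper opens to 88 mm and grips with 3 to 60 N. Pads are 19 mm wide; open, the fingers measure 130 mm over their backs; the gripper's body (78 mm by 193 mm) begins 47 mm behind the grasp point.
Start: joints at [80.85, 20.546, 0.682, 0, -70.136, -16.507], TCP at [0.292, 0.608, 0.235] pointing down, gripper open.
Joint ranges: [-176.03, 176.03], [-82.01, 121.73], [-58.28, 71.71], [-173.87, 95.51], [-174.79, -0.11], [-173.66, 173.66]. Speed limits (degrees/s): [136.94, 136.94, 172.46, 180, 180, 180].

## Interface

Orientations are given as [roll, pitch, yaw] about the fixed x, y, z axes, in that order (R = Rz(yaw) Ry(pitch) Rx(roll)).
In Python, from plant import r gives the robot as it stands.
- The arm moves only by the tool carry_out, never from a script. Its argument "targets" is a list of rows, each a list of 6 numbers: the shift along the tool's x, y, z scaled (see below), then the turn, a rotation vector about the tool's x, y, z scaled (see below). A call has 1 to 5 rows; each row shifts and turns the commanded pose from where the row before left it, along the tool's axes as they then stand; what a row does not reach is not made up. The controller multiplies each number of a shift by 0.5 m and each number of a turn by 60 degrees. A row lasts 1/8 s, in which the tool goes at most 62.5 mm and 10.7 degrees, less where a joint would pass 70% of its speed; a pose out of reach is approached as far as the arm can. A call with a number of a shift or a turn outside -1 to 1 is refused whole. A call with a gripper value outside its range is refused whole. "hand" is the opening, from 0 (shut) to 1 (fully open), set as the call begins (left out, the last holds). The fingers move at their own pace and stop on an object; "squeeze" is the grip in N (left out, the last holds). Time passes only in rows, so rows that do not move let the fingers close. It gives the time, the measured TCP pose, the force, the opening and the grip force at its end, in the units of the state.
- r.get_state(): the state, without advancing time (a new reading comes with each control period).
- r.capture(name): name is "scene" or "side" or "wrist"; returns the picture (400x640x3 uint8, red, green, blue); there is no depth.
- r.camera_info(name): a dict with "K" (3x3 intrinsics, pixels), "eye" and "attitude" of the camera in the world. Camera axes: x right, y down, z forward; pixel columns grow to the right and rows downward; lengths in m; the calibration is good to about 2 mm. A picture is of the moment at which its call begins: read the wrist's pose just before it. camera_info takes no time and is no camera call; for the wrist camera it gives the pose at the moment of the call.
- r.close_job(): hands the job in; it is judged then, once.
The state is a dict: "time_s": time; "joints": joint angles; "qd": joint speeds; "joint_torque": joint torques, N m; "tcp_pos": TCP position; "eef_rot": TCP orientation; "contact_force": force on the tool from outside, world axes, zero at the start; "moment": the same for the moment, N m; "gripper_width": finger opening in m; "gripper_force": force on a finger pad.
Only numpy, scipy, OpenCV 4.12 (cv2) and the standard library are available. Lean on these libraries where they do the work, as an engineer would, in place of code of your own. Each camera call takes 0.05 s, during which the arm holds its last target. There are 200 camera calls.

## Working session

There is one attempt and no reset: what is moved stays moved. The work goes in short steps, Python scripts to look and compute and a tool call to move; the robot and the scene stay as the last step left them, time stands still between calls to the robot, and variables do not carry over. Pictures are saved under pics/ and viewed, at most 10 in all, crops included, and the job is handed in when it is done.

Besides the shell and the picture viewer there is one more tool, called after "Emit:" in YAML: its name, and indented under it one key for each argument. carry_out: Moves the arm, as the interface text tells. Its arguments: {"type":"object","properties":{"targets":{"type":"array","items":{"type":"array","items":{"type":"number","minimum":-1,"maximum":1}}},"hand":{"type":"number"},"squeeze":{"type":"number"}},"required":["targets"]}

```bash
ls; mkdir -p pics; cat > h.py <<'E'
import numpy as np, cv2
from plant import r
from scipy.spatial.transform import Rotation as R
def save(n,f): 
    im=r.capture(n); cv2.imwrite('pics/'+f,im[:,:,::-1]); return im
E
python3 - <<'E'
from h import *
for n in ('scene','side','wrist'):
    i=r.camera_info(n); print(n,i)
a=save('scene','s1.png'); b=save('side','d1.png')
print(r.get_state())
E
```

```text
pics
scene {'K': array([[395.67532662,   0.        , 319.96990588],
       [  0.        , 395.67532662, 198.02657905],
       [  0.        ,   0.        ,   1.        ]]), 'eye': array([ 0.09065918, -0.30774929,  0.73081637]), 'attitude': array([-137.89868061,   -0.45223121,  -45.90160648])}
side {'K': array([[445.65468412,   0.        , 328.09594685],
       [  0.        , 445.65468412, 195.43011502],
       [  0.        ,   0.        ,   1.        ]]), 'eye': array([0.45984341, 0.8573562 , 0.42451119]), 'attitude': array([-111.86158126,   -0.38686214, -174.81659568])}
wrist {'K': array([[320.44103874,   0.        , 317.10109426],
       [  0.        , 320.44103874, 198.92519219],
       [  0.        ,   0.        ,   1.        ]]), 'eye': array([0.35256223, 0.57904349, 0.38389571]), 'attitude': array([ 1.65796967e+02, -6.77186414e-02, -1.15731090e+02])}
{'time_s': 0.1, 'joints': array([ 8.08513918e+01,  2.05893959e+01,  6.39823469e-01, -1.54310013e-02,
       -7.01357765e+01, -1.65056672e+01]), 'qd': array([-0.01942503, -0.0832737 ,  0.03643845, -0.02051502,  0.08221096,
       -0.01529405]), 'joint_torque': array([-1.36272938e-03, -5.84163630e+01,  2.93754226e+01,  7.01557472e+00,
        1.02130932e-02, -5.08671292e-05]), 'tcp_pos': array([0.29210219, 0.60806782, 0.23370639]), 'eef_rot': array([ 1.79914047e+02, -1.03413596e-02, -2.56595217e+01]), 'contact_force': array([ 0.00820754, -0.33117164, -0.25796052]), 'moment': array([ 0.00181587,  0.01861935, -0.02199283]), 'gripper_force': 0.0, 'gripper_width': 0.08774525900005378}
```

View pics/s1.png

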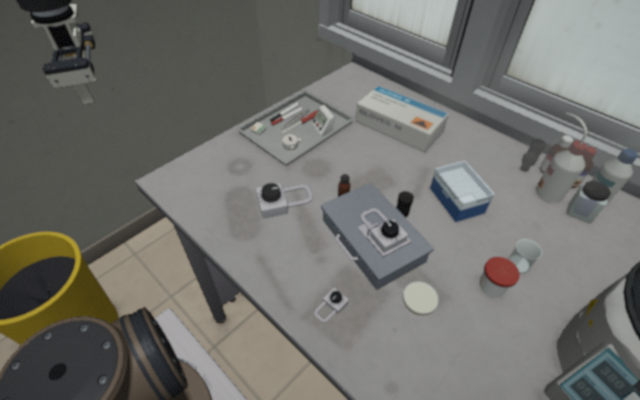

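View pics/d1.png

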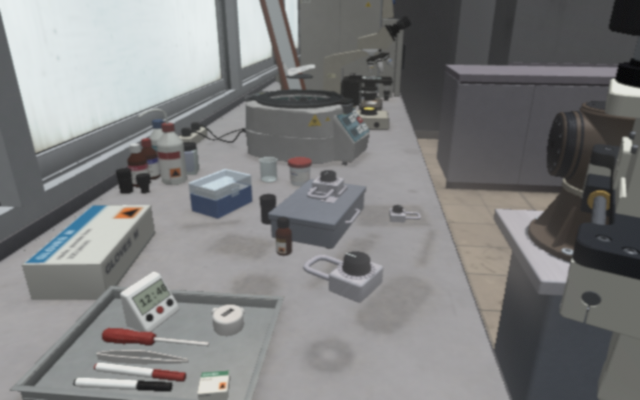

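Three things look like the padlock in the scene view: a large lock on the bench at (272,197), a small one on the bench at (335,300), and a middle-sized one on the grey box at (388,232). I choose the one on the box. The petri dish is at (421,297), the bottle at (344,186) and the can at (404,204). Next is a close crop to check the choice and measure from.

```bash
python3 - <<'E'
import cv2
a=cv2.imread('pics/s1.png')[170:300,310:440]; b=cv2.imread('pics/d1.png')[160:250,260:380]
a=cv2.resize(a,(520,520),interpolation=cv2.INTER_CUBIC)
cv2.imwrite('pics/c1.png',a)
E
```

```text
(no output)
```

View pics/c1.png

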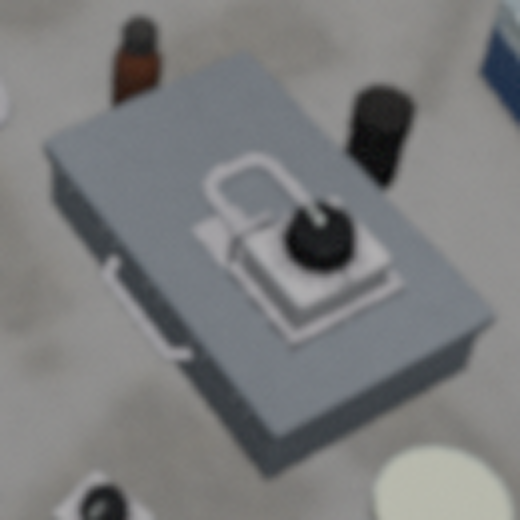

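The crop shows the middle lock on the box lid, with its dial at crop (320,235), its shackle pointing up-left, and the hasp on its left leg. The lid corners are at crop (46,148), (240,53), (495,320) and (270,437). I'll fit the box pose to these.

```bash
cat >> h.py <<'E'
def proj(n,P,i=None):
    i=i or r.camera_info(n); A=R.from_euler('xyz',i['attitude'],degrees=True).as_matrix()
    q=(np.atleast_2d(P)-i['eye'])@A@i['K'].T; return q[:,:2]/q[:,2:]
def box2w(p,b): # p=(x,y,yaw rad), b box-frame points
    b=np.atleast_2d(b); return np.c_[b[:,:2]@R.from_euler('z',p[2]).as_matrix()[:2,:2].T+p[:2],b[:,2]]
LID=np.array([[-.071,.111,.06],[.071,.111,.06],[.071,-.111,.06],[-.071,-.111,.06]])
DIAL=np.array([0,-.045,.1055])
E
python3 - <<'E'
from h import *
from scipy.optimize import least_squares
px=np.array([[46,148],[240,53],[495,320],[270,437],[320,228]])/4+[310,170]
P=np.vstack([LID,DIAL])
i=r.camera_info('scene')
for y0 in (0,1,-1,2,3):
    s=least_squares(lambda p:(proj('scene',box2w(p,P),i)-px).ravel(),[.5,0.1,y0]); print(s.cost,s.x,np.degrees(s.x[2]))
    if s.cost<50: best=s.x; print((s.fun.reshape(-1,2)).round(2))
print('side',proj('side',box2w(best,P)).round(1)); print('dial',box2w(best,DIAL))
# dark blob check for dial in side view
E
```

```text
5.592387080843283 [ 0.55226812 -0.03003836 -0.26636209] -15.261423558313979
[[-2.05 -1.68]
 [ 0.99 -0.68]
 [ 0.44 -0.43]
 [ 0.62  1.2 ]
 [-0.08  0.74]]
5.592387080852856 [ 0.55226812 -0.03003836 -0.26636204] -15.26142054275566
[[-2.05 -1.68]
 [ 0.99 -0.68]
 [ 0.44 -0.43]
 [ 0.62  1.2 ]
 [-0.08  0.74]]
5.592387080842931 [ 0.55226812 -0.03003836 -0.26636209] -15.261423350092606
[[-2.05 -1.68]
 [ 0.99 -0.68]
 [ 0.44 -0.43]
 [ 0.62  1.2 ]
 [-0.08  0.74]]
5.592387080842542 [ 0.55226812 -0.03003836 -0.26636207] -15.261422592717901
[[-2.05 -1.68]
 [ 0.99 -0.68]
 [ 0.44 -0.43]
 [ 0.62  1.2 ]
 [-0.08  0.74]]
5.5923870808425455 [ 0.55226812 -0.03003836 -0.26636207] -15.261422604489042
[[-2.05 -1.68]
 [ 0.99 -0.68]
 [ 0.44 -0.43]
 [ 0.62  1.2 ]
 [-0.08  0.74]]
side [[335.2 224. ]
 [268.2 212.9]
 [310.8 178.1]
 [367.2 185.6]
 [328.9 172. ]]
dial [[ 0.54042306 -0.07345143  0.1055    ]]
```

Emit:
carry_out:
  targets:
    - [0.086,0.084,0,0,0,0]
    - [0.086,0.084,0,0,0,0]
    - [0.086,0.084,0,0,0,0]
    - [0.086,0.084,0,0,0,0]
    - [0.086,0.084,0,0,0,0]
  hand: 1

```text
time_s: 0.72
tcp_pos: [0.3953, 0.324, 0.2344]
eef_rot: [180.0, 0.0, -25.6]
contact_force: [0.1, 0.2, 0.3]
gripper_width: 0.0872
gripper_force: 0.0
```

Emit:
carry_out:
  targets:
    - [0.086,0.084,0,0,0,0]
    - [0.086,0.084,0,0,0,0]
    - [0.086,0.084,0,0,0,0]
    - [0.086,0.084,0,0,0,0]
    - [0.086,0.084,0,0,0,0]

```text
time_s: 1.35
tcp_pos: [0.4982, 0.0418, 0.2346]
eef_rot: [-180.0, -0.0, -25.6]
contact_force: [2.0, 1.5, 0.1]
gripper_width: 0.0877
gripper_force: 0.0
```

```bash
cat >> h.py <<'E'
def go(t,yaw=None):
    """print tool-frame shift and turn (in command units) from the measured pose to world point t, yaw deg, tool down"""
    s=r.get_state(); Q=R.from_euler('xyz',s['eef_rot'],degrees=True)
    d=Q.inv().apply(np.array(t)-s['tcp_pos'])/.5
    w=(Q.inv()*R.from_euler('xyz',[180,0,s['eef_rot'][2] if yaw is None else yaw],degrees=True)).as_rotvec(degrees=True)/60
    print('t',round(s['time_s'],2),'tcp',s['tcp_pos'].round(4),s['eef_rot'].round(2),'q6',s['joints'][5].round(1),'shift',d.round(4),'turn',w.round(4))
E
python3 - <<'E'
from h import *
go([.5404,-.0735,.25]); w=save('wrist','w1.png'); print(r.camera_info('wrist'))
E
```

```text
t 1.35 tcp [0.4982 0.0418 0.2346] [-1.7999e+02 -1.0000e-02 -2.5640e+01] q6 37.0 shift [ 0.1758  0.1713 -0.0308] turn [-0.0002 -0.0001  0.    ]
{'K': array([[320.44103874,   0.        , 317.10109426],
       [  0.        , 320.44103874, 198.92519219],
       [  0.        ,   0.        ,   1.        ]]), 'eye': array([0.55969656, 0.00753606, 0.3846035 ]), 'attitude': array([ 1.65794885e+02, -8.16218311e-02, -1.15870449e+02])}
```

View pics/w1.png

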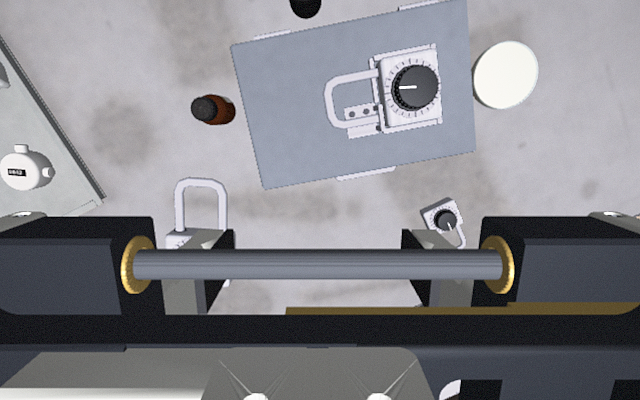

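The wrist view shows the box lid with corners at (232,45), (264,188) and (475,151), the dial top at about (417,87), and the hasp at (355,118). I'll refine the pose.

```bash
python3 - <<'E'
from h import *
from scipy.optimize import least_squares
im=cv2.imread('pics/w1.png'); g=cv2.cvtColor(im,cv2.COLOR_BGR2GRAY)
print(r.get_state()['joints'].round(1))
crop=im[40:150,310:460]; cv2.imwrite('pics/w1c.png',cv2.resize(crop,(750,550),interpolation=cv2.INTER_CUBIC))
i=r.camera_info('wrist'); px=np.array([[232,45],[264,188],[475,151]]);P=LID[[1,0,3]]
c=cv2.cornerSubPix(g,px.astype(np.float32).reshape(-1,1,2),(5,5),(-1,-1),(3,30,.01)).reshape(-1,2); print(c)
s=least_squares(lambda p:(proj('wrist',box2w(p,P),i)-c).ravel(),[.552,-.03,-.266]); print(s.x,np.degrees(s.x[2]),s.fun.round(2))
print('dial',box2w(s.x,DIAL),proj('wrist',box2w(s.x,np.vstack([DIAL,[0,.028,.074]])),i))
E
```

```text
[ 26.8   4.  -20.9   0.1 -65.2  37.4]
[[229.39676   46.386158]
 [263.69583  189.12286 ]
 [472.86737  151.48582 ]]
[ 0.55710569 -0.03485679 -0.26959353] -15.446571577735948 [-1.65 -1.59 -1.99  1.96  3.72  0.67]
dial [[ 0.5451204  -0.07823135  0.1055    ]] [[417.73480483  87.45773787]
 [329.22989404 105.51437614]]
```

View pics/w1c.png

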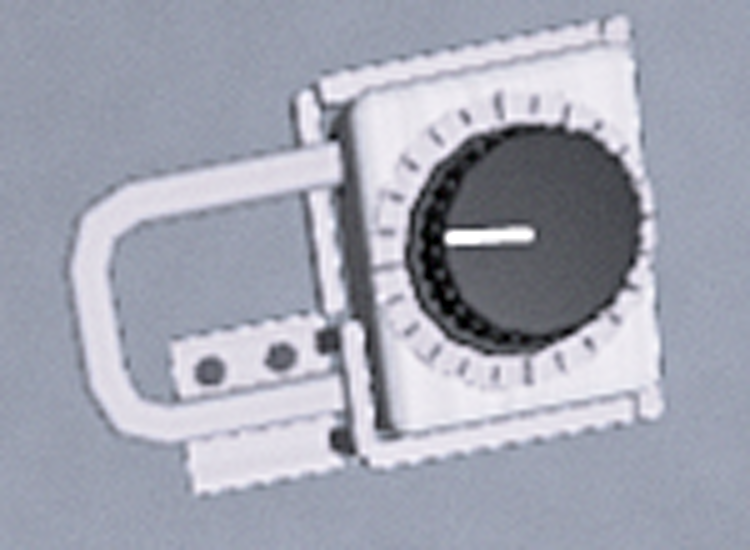

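```bash
python3 - <<'E'
from h import *
go([.489,-.05,.175])
E
```

```text
t 1.4 tcp [0.4993 0.0366 0.2343] [ 1.7989e+02 -1.0000e-02 -2.5800e+01] q6 37.4 shift [0.0569 0.1647 0.119 ] turn [ 0.0018 -0.0001 -0.    ]
```

Emit:
carry_out:
  targets:
    - [0.028,0.082,0.06,0,0,0]
    - [0.028,0.082,0.06,0,0,0]
    - [0,0,0,0,0,0]

```text
time_s: 1.78
tcp_pos: [0.4852, -0.0449, 0.172]
eef_rot: [179.8, 0.2, -25.9]
contact_force: [0.5, 0.7, 0.5]
gripper_width: 0.0881
gripper_force: 0.0
```

```bash
python3 - <<'E'
from h import *
im=save('wrist','w2.png'); print(r.camera_info('wrist')); s=r.get_state(); print(s['tcp_pos'],s['eef_rot'])
p=[.5562,-.0338,-.2688]
print(proj('wrist',box2w(p,np.vstack([DIAL,LID,[0,.028,.074]]))).round(1))
E
```

```text
{'K': array([[320.44103874,   0.        , 317.10109426],
       [  0.        , 320.44103874, 198.92519219],
       [  0.        ,   0.        ,   1.        ]]), 'eye': array([ 0.54744051, -0.0729444 ,  0.323632  ]), 'attitude': array([ 1.65676596e+02, -7.34445950e-02, -1.15871653e+02])}
[ 0.48671746 -0.04370189  0.17349207] [ 1.79900390e+02  1.13581069e-01 -2.58044975e+01]
[[324.6 118.7]
 [161.8 234.3]
 [106.2  62.6]
 [394.5   3.7]
 [415.2 189.2]
 [229.7 136.4]]
```

View pics/w2.png

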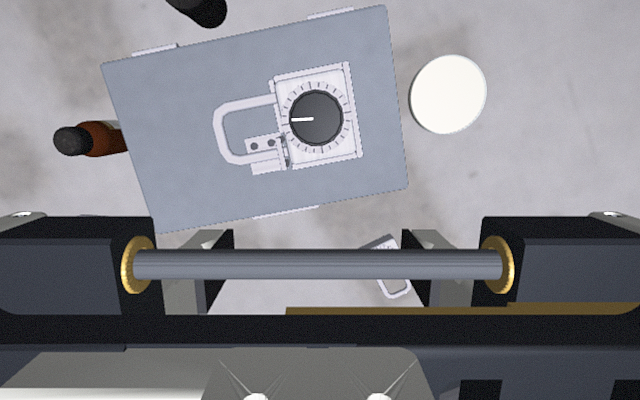

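The view shows lid corners at (102,65), (386,5), (408,187) and (157,234), the dial at (316,118) almost directly below the camera, and the crossbar at about (220,133). I'll refit with these.

```bash
python3 - <<'E'
from h import *
from scipy.optimize import least_squares
im=cv2.imread('pics/w2.png'); g=cv2.cvtColor(im,cv2.COLOR_BGR2GRAY)
m=((g<95)).astype(np.uint8); m[:80]=0;m[160:]=0;m[:,:270]=0;m[:,360:]=0
n,l,st,ce=cv2.connectedComponentsWithStats(m); k=1+st[1:,4].argmax(); ys,xs=np.where(l==k); (cx,cy),rad=cv2.minEnclosingCircle(np.c_[xs,ys].astype(np.float32)); print(st[k],ce[k],cx,cy,rad)
# edge lines of the lid
px=np.array([[102,65],[386,5],[408,187],[157,234]],float)
ab=cv2.GaussianBlur(im,(5,5),0).astype(float)
b=ab[:,:,0]-ab[:,:,2]  # blue minus red: lid is bluish
lines=[]
for j in range(4):
    A,B=px[j],px[(j+1)%4]; d=(B-A)/np.linalg.norm(B-A); nn=np.array([-d[1],d[0]]); pts=[]
    for t in np.linspace(.12,.88,60):
        c=A+t*(B-A); o=np.arange(-8,8.1,.25); q=c+o[:,None]*nn
        v=cv2.remap(b.astype(np.float32),q[:,0].astype(np.float32)[None],q[:,1].astype(np.float32)[None],1)[0]
        pts.append(c+o[np.abs(np.gradient(v)).argmax()]*nn)
    vx,vy,x0,y0=cv2.fitLine(np.array(pts,np.float32),cv2.DIST_HUBER,0,.01,.01).ravel(); lines.append(np.cross([x0,y0,1],[x0+vx,y0+vy,1]))
C=[]
for j in range(4):
    p=np.cross(lines[j-1],lines[j]); C.append(p[:2]/p[2])
C=np.array(C); print(C.round(1))
i=r.camera_info('wrist'); P=np.vstack([LID[[1,2,3,0]],DIAL]); Z=np.vstack([C,[cx,cy]])
perm=[1,2,3,0]
f=lambda p:(proj('wrist',box2w(p,P),i)-Z).ravel()
s=least_squares(f,[.556,-.033,-.27],loss='soft_l1'); print(s.x,np.degrees(s.x[2]),f(s.x).reshape(-1,2).round(1)); print(box2w(s.x,DIAL),proj('wrist',box2w(s.x,[0,.028,.074]),i))
# dial only
A=R.from_euler('xyz',i['attitude'],degrees=True).as_matrix(); ray=A@np.linalg.solve(i['K'],[cx,cy,1]); print('dial ray',i['eye']+ray*(.1055-i['eye'][2])/ray[2])
E
```

```text
[ 289   90   54   56 1417] [310.55892731 114.52575865] 315.7275085449219 117.56349182128906 27.938623428344727
[[ 98.3  63.3]
 [385.7   3.1]
 [408.2 187.6]
 [156.  234.3]]
[ 0.55901823 -0.02863614 -0.26302474] -15.070207559040233 [[-0.1 -0.2]
 [ 0.1 -0.7]
 [ 0.4  0.4]
 [-0.3  0.3]
 [-0.1  0.3]]
[[ 0.54731812 -0.0720885   0.1055    ]] [[222.0695227  136.20417153]]
dial ray [ 0.54745103 -0.07225304  0.1055    ]
```

```bash
python3 - <<'E'
from h import *
go([.5473,-.0721,.1025],-26)
E
```

```text
t 1.82 tcp [ 0.4867 -0.0437  0.1735] [ 1.799e+02  1.100e-01 -2.580e+01] q6 46.2 shift [ 0.1341 -0.0019  0.1417] turn [0.0017 0.0019 0.0033]
```

Emit:
carry_out:
  targets:
    - [0.067,-0.001,0,0,0,0]
    - [0.067,-0.001,0.03,0,0,0]
    - [0,0,0,0,0,0]
    - [0,0,0,0,0,0]

```text
time_s: 2.33
tcp_pos: [0.5487, -0.0698, 0.1599]
eef_rot: [-180.0, -0.0, -25.6]
contact_force: [-0.9, 0.2, 0.4]
gripper_width: 0.0876
gripper_force: 0.0
```

```bash
python3 - <<'E'
from h import *
go([.5473,-.0721,.1025],-26)
E
```

```text
t 2.33 tcp [ 0.5487 -0.0698  0.1599] [-180.     -0.    -25.63] q6 51.3 shift [-0.0006  0.0053  0.1147] turn [-0.0001 -0.0001  0.0062]
```

Emit:
carry_out:
  targets:
    - [-0.001,0.005,0.06,0,0,0]
    - [0,0,0.04,0,0,0]
    - [0,0,0.0147,0,0,0]
    - [0,0,0,0,0,0]
    - [0,0,0,0,0,0]
  hand: 0.6

```text
time_s: 2.95
tcp_pos: [0.5477, -0.0723, 0.1033]
eef_rot: [-179.9, -0.1, -25.6]
contact_force: [-0.6, 0.0, 0.0]
gripper_width: 0.053
gripper_force: 0.0
```

Emit:
carry_out:
  targets:
    - [0,0,0,0,0,0]
    - [0,0,0,0,0,0]
    - [0,0,0,0,0,0]
    - [0,0,0,0,0,0]
  hand: 0.25
  squeeze: 8

```text
time_s: 3.45
tcp_pos: [0.5471, -0.0727, 0.1025]
eef_rot: [180.0, -0.0, -25.7]
contact_force: [-0.7, -1.3, 4.4]
gripper_width: 0.0337
gripper_force: 8.0
```

Emit:
carry_out:
  targets:
    - [0,0,-0.001,0,0,0.12]
    - [0,0,0,0,0,0.12]
    - [0,0,0,0,0,0.12]
    - [0,0,0,0,0,0.12]
    - [0,0,0,0,0,0.12]

```text
time_s: 4.08
tcp_pos: [0.5459, -0.0735, 0.1026]
eef_rot: [179.8, 0.0, -61.9]
contact_force: [-3.4, -4.1, 5.1]
gripper_width: 0.0337
gripper_force: 8.0
```

```bash
cat >> h.py <<'E'
def st():
    s=r.get_state(); print(round(s['time_s'],2),s['tcp_pos'].round(4),s['eef_rot'].round(1),'F',s['contact_force'].round(1),'M',s['moment'].round(3),'w',s['gripper_width'].round(4),s['gripper_force'].round(1),'q6',s['joints'][5].round(1))
E
python3 - <<'E'
from h import *
st()
E
```

```text
Traceback (most recent call last):
  File "h.py", line 20, in st
    s=r.get_state(); print(round(s['time_s'],2),s['tcp_pos'].round(4),s['eef_rot'].round(1),'F',s['contact_force'].round(1),'M',s['moment'].round(3),'w',s['gripper_width'].round(4),s['gripper_force'].round(1),'q6',s['joints'][5].round(1))
                                                                                                                                                         ^^^^^^^^^^^^^^^^^^^^^^^^
AttributeError: 'float' object has no attribute 'round'
```

```bash
sed -i "s/\['gripper_width'\].round(4)/['gripper_width']/;s/\['gripper_force'\].round(1)/['gripper_force']/" h.py
python3 - <<'E'
from h import *
st()
E
```

```text
4.08 [ 0.5459 -0.0735  0.1026] [179.8   0.  -61.9] F [-3.4 -4.1  5.1] M [-1.785  1.392  0.027] w 0.03367723231540748 7.996176481246948 q6 15.3
```

Emit:
carry_out:
  targets:
    - [0,0,0,0,0,0.05]
    - [0,0,0,0,0,0.05]
    - [0,0,0,0,0,0.05]

```text
time_s: 4.45
tcp_pos: [0.5456, -0.0736, 0.1026]
eef_rot: [179.8, -0.0, -70.8]
contact_force: [-4.0, -5.2, 5.0]
gripper_width: 0.0333
gripper_force: 8.0
```

```bash
python3 - <<'E'
from h import *
st(); save('scene','p0.png'); print(proj('scene',box2w([.559,-.0286,-.263],[[0,.028,.074],[0,.038,.074]])))
E
```

```text
4.45 [ 0.5456 -0.0736  0.1026] [179.8  -0.  -70.8] F [-4.  -5.2  5. ] M [-1.838  1.75   0.066] w 0.03331200915718093 7.998734414577484 q6 6.5
[[368.70633017 211.56215574]
 [366.04094479 208.54778368]]
```

Emit:
carry_out:
  targets:
    - [0.002,0.004,-0.001,0,0,0.05]
    - [0,0,0,0,0,0.05]
    - [0,0,0,0,0,0.05]

```text
time_s: 4.88
tcp_pos: [0.545, -0.0741, 0.1028]
eef_rot: [179.9, 0.0, -79.8]
contact_force: [-1.0, -0.2, -1.1]
gripper_width: 0.0332
gripper_force: 8.0
```

```bash
python3 - <<'E'
from h import *
st(); save('scene','p1.png')
E
```

```text
4.88 [ 0.545  -0.0741  0.1028] [179.9   0.  -79.8] F [-1.  -0.2 -1.1] M [0.122 0.199 0.094] w 0.03324273715796188 7.998548895120621 q6 -2.4
```

Emit:
carry_out:
  targets:
    - [0,0,0,0,0,0.05]
    - [0,0,0,0,0,0.05]
    - [0,0,0,0,0,0.05]

```text
time_s: 5.3
tcp_pos: [0.5447, -0.0741, 0.1027]
eef_rot: [179.9, 0.0, -88.7]
contact_force: [-2.8, -0.5, -0.3]
gripper_width: 0.0334
gripper_force: 8.0
```

```bash
python3 - <<'E'
from h import *
st(); save('scene','p2.png')
p=[cv2.imread(f'pics/p{k}.png')[195:230,345:410].astype(int) for k in range(3)]
for a in p[1:]: print(np.abs(a-p[0]).mean(), np.abs(a-p[0])[8:25,8:32].mean())
E
```

```text
5.3 [ 0.5447 -0.0741  0.1027] [179.9   0.  -88.7] F [-2.8 -0.5 -0.3] M [0.097 0.643 0.091] w 0.03344268655957168 7.9985857754945755 q6 -11.3
11.747399267399267 24.195261437908496
21.44923076923077 43.75408496732026
```

```bash
python3 - <<'E'
from h import *
w=r.capture('wrist'); s=r.capture('side')[130:250,260:400]; q=cv2.imread('pics/p2.png')[170:300,310:440,::-1]
o=np.zeros((600,640,3),np.uint8); o[:400]=w; o[400:,:233]=cv2.resize(s,(233,200)); o[400:,240:440]=cv2.resize(q,(200,200))
cv2.imwrite('pics/m1.png',o[:,:,::-1])
print(proj('wrist',box2w([.557,-.0305,-.263],[[0,.028,.074],[0,.038,.074],[-.02,-.015,.08]])))
E
```

```text
[[286.28659282 335.87622797]
 [282.31020432 348.56582995]
 [336.12590465 291.21639742]]
```

View pics/m1.png

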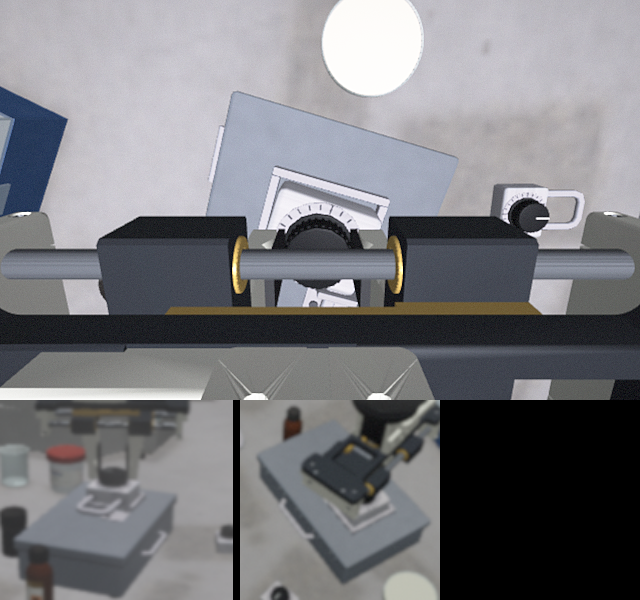

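The side view shows the shackle clearly, with the crossbar at side pixel about (317,193), so I'll track it there against the first picture.

```bash
cat >> h.py <<'E'
BP=np.array([.557,-.0305,-.263])
def shk():
    """crossbar shift in the side view against the first picture, as shackle travel"""
    i=r.camera_info('side'); a=cv2.imread('pics/d1.png',0).astype(np.float32); s=cv2.cvtColor(r.capture('side'),cv2.COLOR_RGB2GRAY).astype(np.float32)
    P=proj('side',box2w(BP,[[0,.028,.074],[0,.038,.074],[0,.054,.074]]),i)
    x,y=P[0].round().astype(int); T=a[y-5:y+6,x-14:x+15]; S=s[y-14:y+28,x-30:x+31]
    m=cv2.matchTemplate(S,T,cv2.TM_CCOEFF_NORMED); _,v,_,(u,w)=cv2.minMaxLoc(m)
    print('match',round(v,2),'shift px',u-16,w-9,'expect sprung',(P[1]-P[0]).round(1),'full',(P[2]-P[0]).round(1),'at',P[0].round(), 'diff',np.abs(s-a)[y-8:y+20,x-20:x+20].mean().round(1))
E
python3 - <<'E'
from h import *
shk()
E
```

```text
match 0.96 shift px -1 0 expect sprung [-1.8  1.7] full [-4.7  4.4] at [314. 197.] diff 3.6
```

Emit:
carry_out:
  targets:
    - [0,0,0,0,0,0.05]
    - [0,0,0,0,0,0.05]
    - [0,0,0,0,0,0.05]

```text
time_s: 5.88
tcp_pos: [0.5444, -0.0742, 0.1027]
eef_rot: [179.9, -0.0, -97.7]
contact_force: [-2.7, 0.1, -0.9]
gripper_width: 0.0333
gripper_force: 8.0
```

```bash
python3 - <<'E'
from h import *
st();shk()
E
```

```text
5.88 [ 0.5444 -0.0742  0.1027] [179.9  -0.  -97.7] F [-2.7  0.1 -0.9] M [0.231 1.307 0.081] w 0.033340669240064257 7.999485656619072 q6 -20.3
match 0.95 shift px -1 0 expect sprung [-1.8  1.7] full [-4.7  4.4] at [314. 197.] diff 3.8
```

Emit:
carry_out:
  targets:
    - [0,0,0,0,0,0.05]
    - [0,0,0,0,0,0.05]
    - [0,0,0,0,0,0.05]

```text
time_s: 6.3
tcp_pos: [0.5441, -0.0742, 0.1027]
eef_rot: [179.9, -0.0, -106.7]
contact_force: [-4.2, -0.1, 1.2]
gripper_width: 0.0334
gripper_force: 8.0
```

```bash
python3 - <<'E'
from h import *
st();shk()
E
```

```text
6.3 [ 0.5441 -0.0742  0.1027] [ 179.9   -0.  -106.7] F [-4.2 -0.1  1.2] M [0.377 1.853 0.079] w 0.03339484206443404 8.00035648047924 q6 -29.3
match 0.95 shift px -1 0 expect sprung [-1.8  1.7] full [-4.7  4.4] at [314. 197.] diff 4.0
```

Emit:
carry_out:
  targets:
    - [0,0,0,0,0,0.05]
    - [0,0,0,0,0,0.05]
    - [0,0,0,0,0,0.05]

```text
time_s: 6.72
tcp_pos: [0.5439, -0.0743, 0.1027]
eef_rot: [179.9, -0.1, -115.6]
contact_force: [-5.9, 0.6, 2.0]
gripper_width: 0.0335
gripper_force: 8.0
```

```bash
python3 - <<'E'
from h import *
st();shk()
E
```

```text
6.72 [ 0.5439 -0.0743  0.1027] [ 1.799e+02 -1.000e-01 -1.156e+02] F [-5.9  0.6  2. ] M [0.147 2.118 0.146] w 0.03346329893698467 8.0010636895895 q6 -38.3
match 0.96 shift px -1 0 expect sprung [-1.8  1.7] full [-4.7  4.4] at [314. 197.] diff 3.8
```

Emit:
carry_out:
  targets:
    - [0.002,0.004,0,0,0,0.03]
    - [0,0,0,0,0,0.03]
    - [0,0,0,0,0,0.03]

```text
time_s: 7.15
tcp_pos: [0.5433, -0.074, 0.1031]
eef_rot: [180.0, 0.0, -121.1]
contact_force: [-0.7, -0.1, -3.0]
gripper_width: 0.0336
gripper_force: 8.0
```

```bash
python3 - <<'E'
from h import *
st();shk()
im=r.capture('side')
a=cv2.imread('pics/d1.png')[160:230,280:365]; b=im[160:230,280:365,::-1]
cv2.imwrite('pics/m2.png',cv2.resize(np.hstack([a,b]),None,fx=4.6,fy=4.6,interpolation=cv2.INTER_CUBIC))
E
```

```text
7.15 [ 0.5433 -0.074   0.1031] [ 180.     0.  -121.1] F [-0.7 -0.1 -3. ] M [0.467 0.45  0.064] w 0.03363440548665501 7.999421060085297 q6 -43.8
match 0.95 shift px -1 0 expect sprung [-1.8  1.7] full [-4.7  4.4] at [314. 197.] diff 3.9
```

View pics/m2.png

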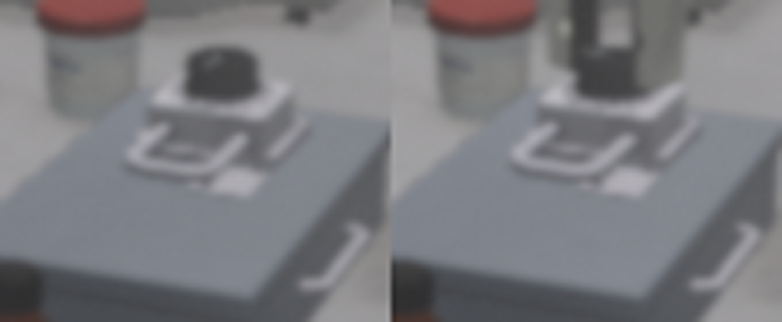

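The left half is the first side view and the right half is now. The crossbar's left end seems to have moved from x≈125 to about 119 (crop px), so it may have sprung. I'll measure it at sub-pixel precision.

```bash
cat >> h.py <<'E'
def ecc(box,s,a):
    x0,x1,y0,y1=box; S=np.eye(2,3,dtype=np.float32)
    try: c,S=cv2.findTransformECC(a[y0:y1,x0:x1],s[y0:y1,x0:x1],S,cv2.MOTION_TRANSLATION,(3,200,1e-5)); return S[:,2].round(2),round(c,3)
    except cv2.error as e: return 'fail'
def gs(): return cv2.cvtColor(r.capture('side'),cv2.COLOR_RGB2GRAY).astype(np.float32)
E
python3 - <<'E'
from h import *
a=cv2.imread('pics/d1.png',0).astype(np.float32); s=np.mean([gs() for _ in range(3)],0).astype(np.float32)
for n,b in dict(jar=(285,315,160,190),bar=(304,330,187,202),handle=(343,365,205,226),plate=(322,342,192,206),boxedge=(280,340,218,234),body=(311,348,176,188)).items(): print(n,ecc(b,s,a))
E
```

```text
jar (array([-0.02,  0.03], dtype=float32), 0.995)
bar (array([-0.79, -0.13], dtype=float32), 0.951)
handle (array([0.  , 0.02], dtype=float32), 1.0)
plate (array([-0.44, -0.26], dtype=float32), 0.764)
boxedge (array([ 0.03, -0.02], dtype=float32), 1.0)
body (array([-0.12,  0.  ], dtype=float32), 0.968)
```

Only a small sideways shift, consistent with the lock taking up its cradle play; the bar has not moved outward. I'll carry on turning.

Emit:
carry_out:
  targets:
    - [0,0,0,0,0,0.05]
    - [0,0,0,0,0,0.05]
    - [0,0,0,0,0,0.05]

```text
time_s: 7.78
tcp_pos: [0.5432, -0.0741, 0.1032]
eef_rot: [180.0, -0.0, -130.1]
contact_force: [-2.2, 1.5, -2.4]
gripper_width: 0.0337
gripper_force: 8.0
```

```bash
cat >> h.py <<'E'
def bar():
    a=cv2.imread('pics/d1.png',0).astype(np.float32); print(ecc((304,330,187,202),gs(),a)); st()
E
python3 -c "
from h import *
bar()"
```

```text
(array([-0.54, -0.29], dtype=float32), 0.899)
7.83 [ 0.5432 -0.0741  0.1032] [ 180.    -0.  -130.3] F [-1.6  1.1 -2. ] M [0.336 0.435 0.055] w 0.033249353110954206 7.9994141310453415 q6 -53.0
```

Emit:
carry_out:
  targets:
    - [0,0,0,0,0,0.05]
    - [0,0,0,0,0,0.05]
    - [0,0,0,0,0,0.05]

```text
time_s: 8.2
tcp_pos: [0.5431, -0.0742, 0.1032]
eef_rot: [180.0, -0.0, -139.1]
contact_force: [-2.2, -0.3, -2.6]
gripper_width: 0.0335
gripper_force: 8.0
```

```bash
python3 -c "
from h import *
bar()"
```

```text
(array([-0.36, -0.54], dtype=float32), 0.856)
8.25 [ 0.5431 -0.0742  0.1033] [ 180.    -0.  -139.2] F [-2.2  0.9 -2.5] M [0.342 0.583 0.017] w 0.033516062977079396 7.999507561326027 q6 -61.9
```

Emit:
carry_out:
  targets:
    - [0,0,0,0,0,0.05]
    - [0,0,0,0,0,0.05]
    - [0,0,0,0,0,0.05]

```text
time_s: 8.62
tcp_pos: [0.5431, -0.0742, 0.1033]
eef_rot: [180.0, -0.0, -148.0]
contact_force: [-2.3, 1.3, -1.6]
gripper_width: 0.0337
gripper_force: 8.0
```

```bash
python3 -c "
from h import *
bar();shk()"
```

```text
(array([ 0.08, -0.48], dtype=float32), 0.777)
8.68 [ 0.5432 -0.0743  0.1033] [-180.    -0.  -148.2] F [-1.7  0.5 -1.8] M [0.23  0.571 0.01 ] w 0.033760413405270674 7.999158874154091 q6 -70.9
match 0.97 shift px -1 0 expect sprung [-1.8  1.7] full [-4.7  4.4] at [314. 197.] diff 3.3
```

Emit:
carry_out:
  targets:
    - [0,0,0,0,0,0.05]
    - [0,0,0,0,0,0.05]
    - [0,0,0,0,0,0.05]

```text
time_s: 9.1
tcp_pos: [0.5432, -0.0743, 0.1033]
eef_rot: [-180.0, -0.0, -157.0]
contact_force: [-2.8, 0.5, -1.0]
gripper_width: 0.0335
gripper_force: 8.0
```

```bash
python3 -c "
from h import *
bar();shk()"
```

```text
(array([-0.47,  0.06], dtype=float32), 0.953)
9.15 [ 0.5432 -0.0743  0.1033] [-180.    -0.  -157.2] F [-1.2  0.4 -2.3] M [0.166 0.562 0.003] w 0.03366995092189974 7.998982518911362 q6 -79.9
match 0.94 shift px -1 0 expect sprung [-1.8  1.7] full [-4.7  4.4] at [314. 197.] diff 3.4
```

Emit:
carry_out:
  targets:
    - [0,0,0,0,0,0.05]
    - [0,0,0,0,0,0.05]
    - [0,0,0,0,0,0.05]

```text
time_s: 9.57
tcp_pos: [0.5432, -0.0741, 0.1033]
eef_rot: [180.0, -0.0, -166.0]
contact_force: [-3.0, 2.4, -1.5]
gripper_width: 0.0337
gripper_force: 8.0
```

```bash
python3 -c "
from h import *
bar();shk()"
```

```text
(array([-0.83,  0.38], dtype=float32), 0.77)
9.62 [ 0.5432 -0.0741  0.1033] [ 180.    -0.  -166.1] F [-2.4  0.7 -1. ] M [ 0.619  0.807 -0.003] w 0.03399173009236502 7.9994843155145645 q6 -88.8
match 0.84 shift px -1 1 expect sprung [-1.8  1.7] full [-4.7  4.4] at [314. 197.] diff 4.6
```

Emit:
carry_out:
  targets:
    - [0,0,0,0,0,0.05]
    - [0,0,0,0,0,0.05]
    - [0,0,0,0,0,0.05]

```text
time_s: 10.05
tcp_pos: [0.5431, -0.0739, 0.1032]
eef_rot: [180.0, -0.0, -175.0]
contact_force: [-3.0, 3.1, -0.2]
gripper_width: 0.0337
gripper_force: 8.0
```

```bash
python3 -c "
from h import *
bar();shk()"
```

```text
(array([-0.66,  0.16], dtype=float32), 0.665)
10.1 [ 0.5431 -0.0739  0.1033] [ 180.    -0.  -175.1] F [-3.9  3.1  0.5] M [1.213 1.105 0.126] w 0.0337947986261336 8.005618751049042 q6 -97.8
match 0.86 shift px -2 1 expect sprung [-1.8  1.7] full [-4.7  4.4] at [314. 197.] diff 4.5
```

The match fell, the bar shifted by (-2,+1) px and the moment rose, so it has most likely sprung. I'll unload, release, rise and check.

Emit:
carry_out:
  targets:
    - [0,0,0,0,0,-0.05]
    - [0,0,0,0,0,0]

```text
time_s: 10.4
tcp_pos: [0.5432, -0.0742, 0.1033]
eef_rot: [180.0, -0.0, -171.9]
contact_force: [-3.2, 2.5, -0.4]
gripper_width: 0.0335
gripper_force: 8.0
```

Emit:
carry_out:
  targets:
    - [0,0,0,0,0,0]
    - [0,0,0,0,0,0]
    - [0,0,-0.04,0,0,0]
    - [0,0,-0.08,0,0,0]
    - [0,0,-0.05,0,0,0]
  hand: 0.7

```text
time_s: 11.02
tcp_pos: [0.5444, -0.0743, 0.1904]
eef_rot: [-180.0, 0.2, -172.0]
contact_force: [0.1, 0.3, 0.3]
gripper_width: 0.0613
gripper_force: 0.0
```

```bash
python3 -c "
from h import *
st(); shk(); print(r.camera_info('wrist')['eye'], box2w(BP,[0,.0,.07]))
go([.60,-.02,.19])"
```

```text
11.03 [ 0.5444 -0.0743  0.1904] [-180.     0.2 -172. ] F [0.1 0.3 0.3] M [ 0.079 -0.183  0.003] w 0.06132073931952961 0.0 q6 -94.8
match 0.86 shift px -1 1 expect sprung [-1.8  1.7] full [-4.7  4.4] at [314. 197.] diff 3.2
[ 0.48100061 -0.08423579  0.34332275] [[ 0.557  -0.0305  0.07  ]]
t 11.07 tcp [ 0.5458 -0.0744  0.1935] [-179.93    0.4  -172.01] q6 -94.8 shift [-0.1223  0.0927  0.0078] turn [-0.0012  0.0067 -0.    ]
```

Emit:
carry_out:
  targets:
    - [-0.08,0.025,0,0,0,0]
    - [-0.08,0.025,0,0,0,0.128]
    - [0,0,0,0,0,0.128]
    - [0,0,0,0,0,0.128]
    - [0,0,0,0,0,0]

```text
time_s: 11.7
tcp_pos: [0.6194, -0.0384, 0.1881]
eef_rot: [-180.0, 0.0, 165.0]
contact_force: [-0.1, -0.4, -0.5]
gripper_width: 0.0611
gripper_force: 0.0
```

```bash
python3 - <<'E'
from h import *
im=save('wrist','w3.png'); np.save('ci.npy',r.camera_info('wrist'),allow_pickle=True); st()
print(proj('wrist',box2w(BP,[[0,-.045,.1055],[0,.028,.074],[0,.038,.074]])).round(1))
E
```

```text
11.75 [ 0.6193 -0.0385  0.1882] [180.    0.  165.1] F [-0.3  0.6  0. ] M [-0.023 -0.156 -0.064] w 0.061394482167787395 0.0 q6 -119.4
[[242.  120.6]
 [342.  120.4]
 [354.4 120.4]]
```

View pics/w3.png

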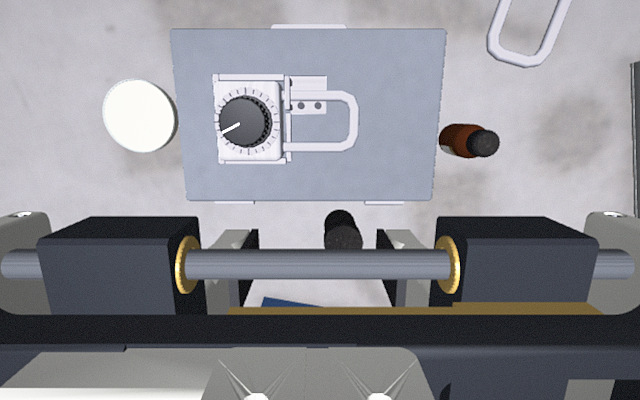

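The pointer has turned to lower-left, and the crossbar is at (353,121) against 342 when closed, so the shackle has sprung about 10 mm. Next I grasp the bar.

```bash
python3 - <<'E'
from h import *
t=box2w(BP,[0,.037,.072])[0]; print(t); go(t,164.9)
E
```

```text
[0.56661921 0.00522773 0.072     ]
t 11.75 tcp [ 0.6193 -0.0385  0.1882] [1.8000e+02 3.0000e-02 1.6507e+02] q6 -119.4 shift [0.1245 0.0573 0.2324] turn [0.     0.0005 0.0028]
```

Emit:
carry_out:
  targets:
    - [0.06,0.028,0,0,0,0]
    - [0.06,0.028,0.04,0,0,0]
    - [0.004,0.001,0.06,0,0,0]
    - [0,0,0,0,0,0]
    - [0,0,0,0,0,0]
  hand: 0.4

```text
time_s: 12.38
tcp_pos: [0.5675, 0.0052, 0.1393]
eef_rot: [180.0, 0.1, 165.0]
contact_force: [0.5, -0.3, -0.4]
gripper_width: 0.0354
gripper_force: 0.0
```

```bash
python3 - <<'E'
from h import *
go([.5666,.0052,.072],164.9); st()
E
```

```text
t 12.38 tcp [0.5675 0.0052 0.1393] [1.7999e+02 7.0000e-02 1.6498e+02] q6 -125.3 shift [ 0.002  -0.0005  0.1346] turn [0.0002 0.0012 0.0014]
12.38 [0.5675 0.0052 0.1393] [1.80e+02 1.00e-01 1.65e+02] F [ 0.5 -0.3 -0.4] M [ 0.035 -0.209  0.026] w 0.035427058023708574 0.0 q6 -125.3
```

Emit:
carry_out:
  targets:
    - [0.001,0,0.05,0,0,0]
    - [0,0,0.04,0,0,0]
    - [0,0,0.03,0,0,0]
    - [0,0,0.0136,0,0,0]
    - [0,0,0,0,0,0]

```text
time_s: 13.0
tcp_pos: [0.5663, 0.0053, 0.0715]
eef_rot: [-180.0, -0.0, 164.9]
contact_force: [-0.0, 0.7, 0.4]
gripper_width: 0.0352
gripper_force: 0.0
```

Emit:
carry_out:
  targets:
    - [0,0,0,0,0,0]
    - [0,0,0,0,0,0]
    - [0,0,0,0,0,0]
    - [0,0,0,0,0,0]
  hand: 0
  squeeze: 15

```text
time_s: 13.5
tcp_pos: [0.5663, 0.0056, 0.0717]
eef_rot: [180.0, 0.0, 164.9]
contact_force: [-0.1, 0.5, 1.1]
gripper_width: 0.0072
gripper_force: 14.9
```

```bash
python3 - <<'E'
from h import *
st(); go(box2w(BP,[0,.054,.072])[0],164.9)
E
```

```text
13.5 [0.5663 0.0056 0.0717] [180.    0.  164.9] F [-0.1  0.5  1.1] M [ 0.249 -0.124 -0.034] w 0.007206206131174845 14.877474820241332 q6 -125.4
t 13.5 tcp [0.5663 0.0056 0.0717] [1.7998e+02 3.0000e-02 1.6491e+02] q6 -125.4 shift [-0.0008  0.0335 -0.0006] turn [0.0003 0.0005 0.0002]
```

Emit:
carry_out:
  targets:
    - [0,0.008,0,0,0,0]
    - [0,0.008,0,0,0,0]
    - [0,0.008,0,0,0,0]
    - [0,0.006,0,0,0,0]
    - [0,0,0,0,0,0]

```text
time_s: 14.12
tcp_pos: [0.57, 0.0203, 0.0713]
eef_rot: [180.0, -0.0, 164.9]
contact_force: [-0.7, -1.0, 1.2]
gripper_width: 0.0073
gripper_force: 14.9
```

Emit:
carry_out:
  targets:
    - [0,0.003,0,0,0,0]
    - [0,0,0,0,0,0]
    - [0,0,0,0,0,0]

```text
time_s: 14.5
tcp_pos: [0.5703, 0.0213, 0.0714]
eef_rot: [180.0, -0.0, 164.9]
contact_force: [-0.5, -2.8, 0.0]
gripper_width: 0.0072
gripper_force: 14.9
```

```bash
python3 - <<'E'
from h import *
st(); s=r.get_state(); c=box2w(BP,[0,0,0])[0]; print('box y',(s['tcp_pos']-c)@[-np.sin(BP[2]),np.cos(BP[2]),0])
E
```

```text
14.5 [0.5703 0.0213 0.0714] [180.   -0.  164.9] F [-0.5 -2.8  0. ] M [-0.926  0.17   0.006] w 0.007195690184041104 14.8620711453259 q6 -126.9
box y 0.05351947636742734
```

Emit:
carry_out:
  targets:
    - [0,0.002,0,0,0,0]
    - [0,0.002,0,0,0,0]
    - [0,0,0,0,0,0]
    - [0,0,0,0,0,0]

```text
time_s: 15.0
tcp_pos: [0.571, 0.0235, 0.0714]
eef_rot: [180.0, 0.0, 164.9]
contact_force: [-0.6, -2.3, 0.6]
gripper_width: 0.0074
gripper_force: 14.9
```

Emit:
carry_out:
  targets:
    - [0,0.002,0,0,0,0]
    - [0,0.002,0,0,0,0]
    - [0,0,0,0,0,0]
    - [0,0,0,0,0,0]

```text
time_s: 15.5
tcp_pos: [0.5711, 0.0243, 0.0713]
eef_rot: [-179.9, -0.0, 164.9]
contact_force: [-0.4, -6.8, 0.4]
gripper_width: 0.0076
gripper_force: 14.9
```

```bash
python3 - <<'E'
from h import *
st(); a=cv2.imread('pics/d1.png')[160:230,280:365]; b=r.capture('side')[160:230,280:365,::-1]
cv2.imwrite('pics/m3.png',cv2.resize(np.hstack([a,b]),None,fx=4.6,fy=4.6,interpolation=cv2.INTER_CUBIC))
for n,bx in dict(bodyfront=(311,345,176,186),handle=(343,365,205,226)).items(): print(n,ecc(bx,gs(),cv2.imread('pics/d1.png',0).astype(np.float32)))
E
```

```text
15.5 [0.5711 0.0243 0.0713] [-179.9   -0.   164.9] F [-0.4 -6.8  0.4] M [-2.666  0.093 -0.012] w 0.007638212501769834 14.854219607077539 q6 -127.2
bodyfront (array([-1.53, -0.4 ], dtype=float32), 0.714)
handle (array([-0.,  0.], dtype=float32), 1.0)
```

Emit:
carry_out:
  targets:
    - [0,-0.002,0,0,0,0]
    - [0,0,0,0,0,0]
    - [0,0,0,0,0,0]
    - [0,0,-0.04,0,0,0]
    - [0,0,-0.08,0,0,0]
  hand: 0.35

```text
time_s: 16.27
tcp_pos: [0.5702, 0.0242, 0.1306]
eef_rot: [-179.9, -0.2, 164.9]
contact_force: [0.8, -0.2, 0.0]
gripper_width: 0.0307
gripper_force: 0.0
```

Emit:
carry_out:
  targets:
    - [0,-0.06,-0.08,0,0,0]
    - [0,0,0,0,0,-0.1667]
    - [0,0,0,0,0,-0.1667]
    - [0,0,0,0,0,-0.1667]
    - [0,0,0,0,0,-0.1667]
  hand: 1

```text
time_s: 16.9
tcp_pos: [0.5635, -0.0044, 0.1716]
eef_rot: [180.0, 0.0, -154.8]
contact_force: [0.3, -0.0, 0.6]
gripper_width: 0.0752
gripper_force: 0.0
```

Emit:
carry_out:
  targets:
    - [0,0,0,0,0,-0.1667]
    - [0,0,0,0,0,-0.1667]
    - [0,0,0,0,0,-0.1667]
    - [0,0,0,0,0,-0.1667]
    - [0,0,0,0,0,-0.1667]

```text
time_s: 17.52
tcp_pos: [0.5636, -0.0044, 0.1715]
eef_rot: [-180.0, 0.0, -104.7]
contact_force: [0.4, -0.1, -0.5]
gripper_width: 0.0875
gripper_force: 0.0
```

Emit:
carry_out:
  targets:
    - [0,0,0,0,0,0]
    - [0,0,0,0,0,0]

```text
time_s: 17.77
tcp_pos: [0.5634, -0.0046, 0.1714]
eef_rot: [-180.0, 0.0, -105.3]
contact_force: [0.4, -0.1, -0.5]
gripper_width: 0.0875
gripper_force: 0.0
```

```bash
python3 - <<'E'
from h import *
st(); im=save('wrist','w4.png')
print(proj('wrist',box2w(BP,[[0,-.045,.1055],[0,.028,.074],[0,.038,.074],[0,.054,.074],[-.02,-.015,.089],[-.03,-.045,.088],[.03,-.045,.088]])).round(1))
E
```

```text
17.77 [ 0.5634 -0.0046  0.1714] [-180.     0.  -105.3] F [ 0.4 -0.1 -0.5] M [ 0.036 -0.106 -0.002] w 0.08749284470994394 0.0 q6 -34.7
[[318.  108.7]
 [318.3 204.4]
 [318.3 216.4]
 [318.4 235. ]
 [345.8 152.3]
 [360.7 109.2]
 [275.3 109.6]]
```

View pics/w4.png

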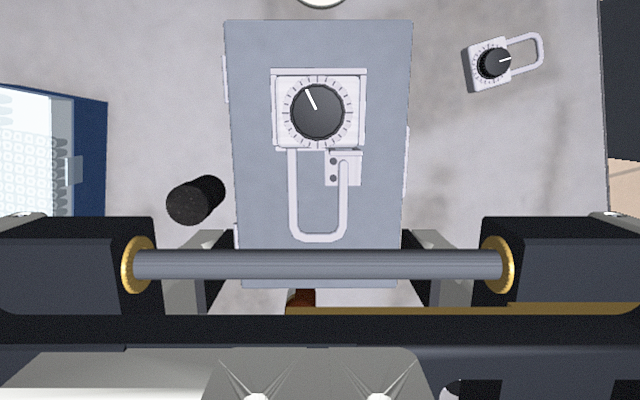

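The shackle is fully out: the crossbar is at (318,237) as expected for full travel, and the free leg's end at (344,162) is clear of the hasp eye. Now to grasp the body.

```bash
python3 - <<'E'
from h import *
t=box2w(BP,[0,-.042,.0785])[0]; print(t); go(t,-105.1)
E
```

```text
[ 0.5460809 -0.0710558  0.0785   ]
t 17.82 tcp [ 0.5634 -0.0046  0.1714] [-1.8000e+02  1.0000e-02 -1.0525e+02] q6 -34.7 shift [ 0.1374 -0.0016  0.1858] turn [-0.      0.0001 -0.0026]
```

Emit:
carry_out:
  targets:
    - [0.07,-0.001,0,0,0,-0.0025]
    - [0.067,-0.001,0.02,0,0,0]
    - [0,0,0.05,0,0,0]
    - [0,0,0.03,0,0,0]
    - [0,0,0,0,0,0]
  hand: 1

```text
time_s: 18.45
tcp_pos: [0.546, -0.071, 0.1204]
eef_rot: [179.9, -0.1, -105.0]
contact_force: [-0.0, -0.8, 1.6]
gripper_width: 0.0876
gripper_force: 0.0
```

```bash
python3 - <<'E'
from h import *
go([.5461,-.0711,.0785],-105.1); st()
E
```

```text
t 18.45 tcp [ 0.546  -0.071   0.1204] [ 1.7988e+02 -6.0000e-02 -1.0497e+02] q6 -27.9 shift [-0.     -0.0004  0.0837] turn [ 0.0021 -0.001   0.0022]
18.45 [ 0.546  -0.071   0.1204] [ 1.799e+02 -1.000e-01 -1.050e+02] F [-0.  -0.8  1.6] M [ 0.149 -0.096  0.015] w 0.08760117350941206 0.0 q6 -27.9
```

Emit:
carry_out:
  targets:
    - [0,0,0.04,0,0,0]
    - [0,0,0.03,0,0,0]
    - [0,0,0.0145,0,0,0]
    - [0,0,0,0,0,0]
    - [0,0,0,0,0,0]

```text
time_s: 19.08
tcp_pos: [0.5471, -0.071, 0.0797]
eef_rot: [-180.0, 0.0, -104.9]
contact_force: [0.1, 0.9, 0.2]
gripper_width: 0.0878
gripper_force: 0.0
```

Emit:
carry_out:
  targets:
    - [0,0,0,0,0,0]
    - [0,0,0,0,0,0]
    - [0,0,0,0,0,0]
    - [0,0,0,0,0,0]
    - [0,0,0,0,0,0]
  hand: 0.3
  squeeze: 35

```text
time_s: 19.7
tcp_pos: [0.5457, -0.0711, 0.0792]
eef_rot: [179.9, -0.0, -104.9]
contact_force: [-4.8, 2.4, 6.1]
gripper_width: 0.0595
gripper_force: 35.0
```

```bash
python3 - <<'E'
from h import *
st()
E
```

```text
19.7 [ 0.5457 -0.0711  0.0792] [ 179.9   -0.  -104.9] F [-4.8  2.4  6.1] M [ 1.147  1.876 -0.041] w 0.05954351388988936 35.00159025192261 q6 -27.9
```

Gripped at 59.5 mm. Lifting straight up, slowly at first.

Emit:
carry_out:
  targets:
    - [0,0,-0.01,0,0,0]
    - [0,0,-0.02,0,0,0]
    - [0,0,-0.02,0,0,0]
    - [0,0,-0.03,0,0,0]
    - [0,0,0,0,0,0]

```text
time_s: 20.32
tcp_pos: [0.5478, -0.071, 0.121]
eef_rot: [-179.8, 0.1, -104.9]
contact_force: [-0.3, 0.1, -3.4]
gripper_width: 0.0599
gripper_force: 35.0
```

Emit:
carry_out:
  targets:
    - [0,0,-0.05,0,0,0]
    - [0,0,-0.07,0,0,0]
    - [0,0,-0.07,0,0,0]
    - [0,0,-0.07,0,0,0]
    - [0,0,-0.05,0,0,0]

```text
time_s: 20.95
tcp_pos: [0.5467, -0.0711, 0.2757]
eef_rot: [-179.9, 0.0, -104.9]
contact_force: [0.6, -0.3, -3.5]
gripper_width: 0.0592
gripper_force: 35.0
```

Emit:
carry_out:
  targets:
    - [0,0,0,0,0,0]
    - [0,0,0,0,0,0]
    - [0,0,0,0,0,0]
    - [0,0,0,0,0,0]

```text
time_s: 21.45
tcp_pos: [0.5463, -0.0712, 0.2732]
eef_rot: [179.9, -0.0, -104.9]
contact_force: [0.5, -0.4, -3.9]
gripper_width: 0.0596
gripper_force: 35.0
```

```bash
python3 - <<'E'
from h import *
st(); a=r.capture('wrist'); b=cv2.imread('pics/w4.png')[:,:,::-1]
s=r.capture('side'); cv2.imwrite('pics/m4.png',s[:,:,::-1])
d1=cv2.imread('pics/d1.png',0).astype(np.float32); g=cv2.cvtColor(s,cv2.COLOR_RGB2GRAY).astype(np.float32)
# lid where the lock was: residual vs first; bystanders
for n,bx in dict(bottle=(272,298,216,258),can=(258,280,192,226),large=(305,385,245,300)).items(): print(n,ecc(bx,g,d1))
E
```

```text
21.45 [ 0.5463 -0.0712  0.2732] [ 179.9   -0.  -104.9] F [ 0.5 -0.4 -3.9] M [ 0.088 -0.079 -0.045] w 0.059641505646723755 34.99711811542511 q6 -27.9
bottle (array([-0.01,  0.01], dtype=float32), 1.0)
can (array([-0.02, -0.01], dtype=float32), 1.0)
large (array([-0.  , -0.01], dtype=float32), 1.0)
```

```bash
python3 -c "
from plant import r
print(r.close_job())"
```

```text
the job is handed in; nothing more can be done
None
```

The padlock is open, with its shackle pulled out to the stop and clear of the hasp eye. I handed the job in at 21.5 s with the lock held about 19 cm above the lid; I did not check by picture that it hung level. The bottle and can had not moved in the side view; the petri dish was not re-checked.

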